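# Volume right down, loudspeaker under the measuring microphone

## Robot

A 7-joint arm with a two-finger parallel gripper is mounted at the origin on the work surface. World frame = base frame: x ahead of the robot, y to its left, z up, the work surface at z = 0. Lengths are in m, angles in rad, forces in N, time in s.
With the tool pointing down it reaches from about 0.4 to 0.9 m from the base axis. Payload 5.5 kg.
Tool frame: the origin (TCP) lies between the finger pads; the fingertips stand 8 mm ahead of it and the grasp point (between the pads) lies 11 mm behind it (manip.nose_length is the distance from the TCP to the fingertips, in m); z points along the fingers, y is the line along which they close (so a half turn about z gives the same grasp; the last joint's range is limited). The gripper opens to 85 mm and grips with 20 to 120 N. Pads are 22 mm wide; open, the fingers measure 114 mm over their backs; the gripper's body (76 mm by 85 mm) begins 54 mm behind the grasp point. The pads swing forward as they close: fully open they stand 13 mm farther back than shut.
Start: joints at [-0.902, 0.501, -0.427, 1.55, 0.221, 1.138, -0.21], TCP at [0.257, 0.597, 0.239] pointing down, gripper open.
Joint ranges: [-2.88, 2.88], [-0.31, 2.03], [-1.54, 1.56], [0.2, 2.42], [-1.41, 4.55], [0.19, 2.02], [-2.57, 2.57]. Speed limits (rad/s): [2.57, 2.57, 3.14, 3.14, 3.14, 3.14, 3.14].

## Interface

Orientations are given as a unit quaternion [w, x, y, z].
In Python, from workcell import manip, effector, kinematics, viewer, readout gives the robot as it stands. The module is installed in compiled form; this text tells all that it offers. Calls block until the motion is done:
- manip.move_to(position, orientation): joint-space move of the TCP to a pose.
- manip.move_straight(position, frame=None, max_speed=0.15): straight line of the TCP; frame=None keeps the orientation; max_speed is the mean speed in m/s.
- manip.set_joints(angles): joint-space move.
- effector.release() and effector.gripper_close(grip_force=None): open the fingers fully, or close them until they stop; grip_force is the grip in N (None keeps the last).
- manip.pause(seconds).
- kinematics.inverse_kinematics(position, orientation): joint angles nearest the present ones, or None.
- viewer.capture(name): name is "scene" or "top" or "wrist"; returns a dict with "image" (480x640x3 uint8, red, green, blue), "vfov" (degrees; the focal length in pixels is half the picture's height over the tangent of half this angle, whatever the lens; pixels are square), "cx", "cy" (the principal point, pixels), "R" (3x3) and "t" (3): a world point X has camera coordinates R X + t. Camera axes: x right, y down, z forward; pixel columns grow to the right and rows downward; lengths in m; the calibration is good to about 2 mm. A picture is of the moment at which its call begins. There is no depth.
A pose or a line that the arm cannot do raises manip.Unreachable and nothing moves.
- manip.finish_job(): hands the job in; it is judged then, once.
Readings, each from a call of its own:
- readout.read_t(): time.
- readout.read_joint_positions(): joint angles.
- readout.read_joint_vel(): joint speeds.
- readout.read_tau(): joint torques, N m.
- readout.read_eef_pos(): TCP position.
- readout.read_tcp_rot(): TCP orientation.
- readout.read_wrist_force(): force on the tool from outside, world axes, zero at the start.
- readout.read_ft_torque(): the same for the moment, N m.
- readout.read_width(): opening from 0.0 (shut) to 1.0 (fully open).
- readout.read_grip_force(): force on a finger pad.
Only numpy, scipy, OpenCV 4.12 (cv2) and the standard library are available. Lean on these libraries where they do the work, as an engineer would, in place of code of your own. Each camera call takes 0.05 s, during which the arm holds its last target. There are 200 camera calls.

## Task

The next loudspeaker is to be hooked up and measured: first turn the test amplifier's big volume knob all the way down, anticlockwise to its end stop. Then slide the loudspeaker that lies on the bench, flat on its back, into place inside the four tape corners beneath the measuring microphone, squared up with them, and let go. Do not lift or tip the loudspeaker, do not hit the valves or the microphone stand, and leave the other things on the bench where they are.

Things in the scene. Friction and masses are not known exactly. Their poses are not given: they have to be found in the camera images.
- volume (a joint): Angle of the volume knob, rad: 0 = fully anticlockwise at its end stop (off; pointer down and to the left), growing clockwise, seen facing the panel, to 4.71 at the other stop. Light friction (0.05 N m), stays where it is left.
- knob_grip (a point): Grip point on the axis of the volume knob, alone on the sloping panel: round black skirt 68 mm across, 8 mm thick, with a bar grip 64 mm long (-30 to +34 mm along x), 18 mm wide, rising 28 mm above the skirt. The point is 16 mm above the skirt, 12 mm below the bar's top. z: along the knob axis out of the panel; x: along the bar to its pointed end with a white line, turns with the knob.
- amp: Test amplifier, fixed: aluminium case, wooden cheeks, 300 mm deep (x), 320 mm wide (y), front towards -x, origin: centre of underside. Front lip 45 mm high; the panel then rises 30 deg from level (so the knob axis leans 30 deg from vertical) to a deck 132 mm high over its rear half; transformers there reach 211 mm, capacitors 215. Nothing but the knob stands over 8 mm off the panel.
- valves: The four upright glass valves along the front edge of the amplifier's deck, 38 mm across, tops 228 mm above the bench; fixed, not to be hit. Same origin and axes as the amplifier; they stand at x = 41 mm, y = -111, -37, 37 and 111 mm.
- speaker: The loudspeaker to slide: a slim light-wood cabinet lying on its back with two round black drivers on top, 200 mm long (x), 130 mm wide (y), 64 mm high (the drivers' rims stand 4 mm higher), 0.75 kg nominal, loose. Origin: centre of its underside; +x points to the end with the larger driver, z up.
- mark (a point): Centre of the tape outline on the bench where the loudspeaker must lie: four L-shaped corners of cream paper tape, flush with the bench, whose inner edges enclose 230 mm (x) by 160 mm (y). The loudspeaker's long side goes along x.
- mic_stand: The measuring microphone on its desk stand, fixed; origin at the centre of the tape outline, same axes as mark. A round base 124 mm across, 20 mm high, centred at x = +225 mm, y = 0; a thin post there rises to 342 mm; the slim steel microphone slants from near the top of the post down to its tip at x = +105 mm, y = 0, 205 mm above the bench.
- multimeter: A hand-held yellow and grey multimeter lying to the left of the amplifier, 88 (x) x 180 (y) x 43 mm, loose, not to be moved. Origin: centre of its underside.
- screwdriver: A screwdriver 200 mm long lying in front of the amplifier, loose, not to be moved. Origin: middle of its length, on the bench.
Mind the look-alikes: they are no part of the job. Of the things that look like the speaker, take the one that is nearest to the robot's base at the start.

How it is judged:
By the outcome, as a careful person would: the job done as asked, in the order asked, and still so for the second after the job is handed in, with the robot touching nothing.
It also fails if it takes over 72 s, if anything falls off the work surface, if the arm or the gripper's body presses on something with over 40 N, if the wrist force passes 120 N, or if a joint passes its speed limit or range.

## Working session

There is one attempt and no reset: what is moved stays moved. The work goes in short steps, each a Python script; the robot and the scene stay as the last script left them, time stands still between calls to the robot, and variables do not carry over. Pictures are saved under pics/ and viewed, at most 10 in all, crops included, and the job is handed in when it is done.

```bash
mkdir -p pics; cat > h.py <<'E'
import numpy as np, cv2
from workcell import manip, effector, kinematics, viewer, readout
def K(c):
    f=240/np.tan(np.radians(c["vfov"])/2); return f
def ray(c,u,v):
    f=K(c); R=np.array(c["R"]); t=np.array(c["t"])
    d=R.T@np.array([(u-c["cx"])/f,(v-c["cy"])/f,1]); return -R.T@t,d/np.linalg.norm(d)
def onz(c,u,v,z):
    o,d=ray(c,u,v); return o+d*(z-o[2])/d[2]
def proj(c,X):
    p=np.array(c["R"])@np.array(X)+np.array(c["t"]); f=K(c); return p[:2]/p[2]*f+[c["cx"],c["cy"]]
def tri(c1,p1,c2,p2):
    o1,d1=ray(c1,*p1);o2,d2=ray(c2,*p2)
    s=np.linalg.lstsq(np.c_[d1,-d2],o2-o1,rcond=None)[0]
    a,b=o1+s[0]*d1,o2+s[1]*d2; return (a+b)/2,np.linalg.norm(a-b)
def cap(n,name):
    c=viewer.capture(n); cv2.imwrite(f"pics/{name}.png",c["image"][...,::-1]); np.save(f"pics/{name}.npy",c,allow_pickle=True); return c
def load(name): return np.load(f"pics/{name}.npy",allow_pickle=True).item()
E
python3 - <<'E'
from h import *
np.set_printoptions(precision=4,suppress=True)
for n in ["scene","top","wrist"]:
    c=cap(n,n+"0"); print(n,c["vfov"],c["cx"],c["cy"],-np.array(c["R"]).T@c["t"],np.array(c["R"])[2])
print(readout.read_t(),readout.read_tcp_rot(),manip.nose_length)
E
```

```text
scene 52.69067939415383 320.48338499485806 239.74503721691482 [0.9207 0.6812 0.9357] [-0.3311 -0.5631 -0.7572]
top 43.789834812467895 310.3680893259623 238.8018682286017 [0.3225 0.0761 1.6366] [ 0.1358  0.0031 -0.9907]
wrist 68.51271700444339 321.30676050137583 234.08880324758033 [0.1927 0.6228 0.3736] [ 0.2537 -0.1113 -0.9609]
0.15 [-0.0002  0.2015  0.9795 -0.0008] 0.008
```

View pics/top0.png

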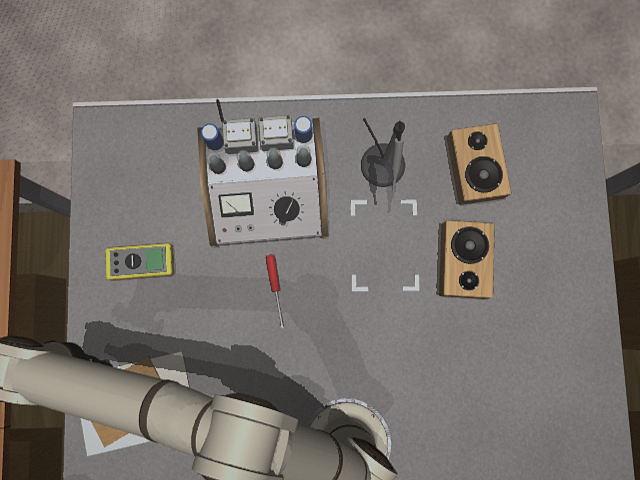

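View pics/scene0.png

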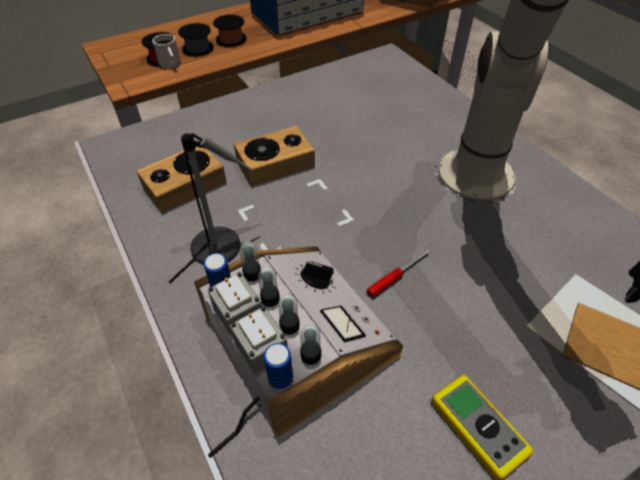

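Top view (up = +x, left = +y): the amplifier is at (263,180) with its knob at (287,208), and the tape corners run from (352,202) to (418,290). Two things look like the speaker: A at (467,259) and B at (480,163). A is closer to the base at about (350,430), so A is the one to move. I'll check that with numbers and one crop.

```bash
cat > m.py <<'E'
from h import *
np.set_printoptions(precision=4,suppress=True)
def tape(c,x0,x1,y0,y1):
    im=c["image"].astype(int); m=((im.min(2)>175)&(im.max(2)-im.min(2)<50)).astype(np.uint8)
    M=np.zeros_like(m); M[y0:y1,x0:x1]=m[y0:y1,x0:x1]
    cs,_=cv2.findContours(M,cv2.RETR_EXTERNAL,cv2.CHAIN_APPROX_NONE)
    return [k for k in cs if cv2.contourArea(k)>20]
def wood(c,x0,x1,y0,y1):
    h=cv2.cvtColor(c["image"],cv2.COLOR_RGB2HSV)
    m=cv2.inRange(h,(8,60,60),(28,255,255)); M=np.zeros_like(m); M[y0:y1,x0:x1]=m[y0:y1,x0:x1]
    cs,_=cv2.findContours(M,cv2.RETR_EXTERNAL,cv2.CHAIN_APPROX_NONE)
    return max(cs,key=cv2.contourArea)
def drivers(c,x0,x1,y0,y1):
    k=wood(c,x0,x1,y0,y1); M=np.zeros(c["image"].shape[:2],np.uint8); cv2.drawContours(M,[k],-1,255,-1); M=cv2.erode(M,np.ones((5,5)))
    g=cv2.cvtColor(c["image"],cv2.COLOR_RGB2HSV)
    d=((cv2.inRange(g,(8,60,60),(28,255,255))==0)&(M>0)).astype(np.uint8)
    cs,_=cv2.findContours(d,cv2.RETR_EXTERNAL,cv2.CHAIN_APPROX_NONE)
    cs=sorted(cs,key=cv2.contourArea)[::-1][:2]
    return [cv2.fitEllipse(cv2.convexHull(q)) for q in cs]
E
python3 - <<'E'
from m import *
c=load("top0"); im=c["image"]
for k in tape(c,345,425,195,297):
    print("tape",k[:,0].min(0),k[:,0].max(0), onz(c,*k[:,0].min(0),0)[:2],onz(c,*k[:,0].max(0),0)[:2])
for nm,b in dict(A=(425,510,213,310),B=(440,525,115,212)).items():
    for e in drivers(c,*b): print(nm,"drv",np.array(e[0]),e[1],onz(c,*e[0],.068))
    r=cv2.minAreaRect(wood(c,*b)); print(r); print(np.array([onz(c,*p,.064) for p in cv2.boxPoints(r)]))
s=load("scene0")
# knob: dark blob
print("knob top-view ray z=.11",onz(c,287,208,.11), tri(c,(287,208),s,(318,273)))
a=cv2.resize(im[110:310,340:520],None,fx=3,fy=3,interpolation=3)[:600]
b=cv2.resize(im[180:240,215:325],None,fx=4,fy=4,interpolation=3)
d=cv2.resize(s["image"][250:310,280:350],None,fx=3.6,fy=3.6,interpolation=3)
o=np.zeros((600,800,3),np.uint8); o[:,:540]=a; 
bb=cv2.resize(im[183:233,262:312],(255,255),interpolation=3); o[:255,543:798]=bb
o[300:300+d.shape[0],545:545+d.shape[1]]=d
cv2.imwrite("pics/crop1.png",o[...,::-1])
E
```

```text
tape [403 275] [418 290] [ 0.4394 -0.1697] [ 0.3972 -0.2086]
tape [352 275] [367 290] [ 0.4434 -0.03  ] [ 0.4012 -0.0694]
tape [401 200] [416 214] [ 0.6487 -0.1744] [ 0.6078 -0.2141]
tape [351 200] [366 214] [ 0.6528 -0.0351] [ 0.6119 -0.0753]
A drv [469.4577 244.8794] (36.239219665527344, 37.65346908569336) [ 0.5091 -0.3388  0.068 ]
A drv [468.6931 280.1822] (18.928483963012695, 19.796178817749023) [ 0.416  -0.3308  0.068 ]
((466.76727294921875, 258.9726257324219), (52.942481994628906, 77.13651275634766), 1.2730300426483154)
[[ 0.3746 -0.2526  0.064 ]
 [ 0.579  -0.2689  0.064 ]
 [ 0.5717 -0.4094  0.064 ]
 [ 0.3676 -0.3906  0.064 ]]
B drv [483.3146 174.1435] (35.45136260986328, 36.803550720214844) [ 0.6992 -0.3882  0.068 ]
B drv [477.1024 140.4535] (17.741291046142578, 18.91048812866211) [ 0.793  -0.3777  0.068 ]
((480.3686218261719, 163.15447998046875), (76.3254623413086, 48.360572814941406), 79.04593658447266)
[[ 0.825  -0.3055  0.064 ]
 [ 0.847  -0.4362  0.064 ]
 [ 0.638  -0.4602  0.064 ]
 [ 0.6167 -0.3318  0.064 ]]
knob top-view ray z=.11 [0.6143 0.1394 0.11  ] (array([0.6127, 0.1411, 0.1074]), np.float64(0.005409862779284805))
```

View pics/crop1.png

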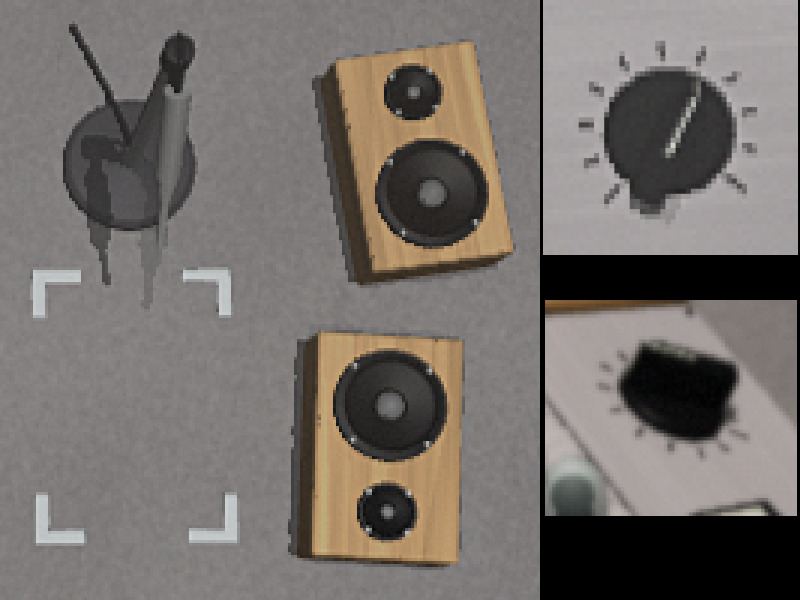

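A is confirmed: driver line at about (0.46,-0.335), larger driver towards +x, 0.57 m from the base against 0.85 m for B. The knob pointer stands about 20° clockwise of up, so roughly 155° to turn. Next I'll get the amp yaw and go to a close look along the knob axis.

```bash
cat >> h.py <<'E'
from scipy.spatial.transform import Rotation as Rot
def quat(z,y):
    z=np.array(z,float);z/=np.linalg.norm(z);y=np.array(y,float);y-=z*(y@z);y/=np.linalg.norm(y)
    q=Rot.from_matrix(np.c_[np.cross(y,z),y,z]).as_quat(); return q[[3,0,1,2]]
def ik(p,q): return kinematics.inverse_kinematics(list(p),list(q))
E
python3 - <<'E'
from m import *
c=load("top0"); im=c["image"].astype(int)
m=((im.min(2)>125)&(im.max(2)-im.min(2)<35)).astype(np.uint8)
# front edge of silver panel: lowest bright pixel per column
P=[]
for u in range(222,315):
    r=np.where(m[215:250,u])[0]
    if len(r): P.append((u,215+r.max()))
P=np.array(P,float); k=np.polyfit(*P.T,1)
for _ in range(3):
    w=abs(P[:,1]-np.polyval(k,P[:,0]))<1; k=np.polyfit(*P[w].T,1)
a,b=[onz(c,u,np.polyval(k,u),.02) for u in (222,314)]
print(k,a,b); y=(a-b)[:2]; yaw=np.arctan2(-y[0],y[1]); print("amp yaw",np.degrees(yaw),w.sum())
T=np.array([0.613,.141,.107]); X=np.array([np.cos(yaw),np.sin(yaw),0]); ax=-.5*X+np.array([0,0,.866])
Y=np.array([-np.sin(yaw),np.cos(yaw),0]); up=.866*X+.5*np.array([0,0,1])
print("axis",ax)
Rt=Rot.from_quat(np.array(readout.read_tcp_rot())[[1,2,3,0]]).as_matrix(); w0=load("wrist0"); R=np.array(w0["R"])
print("cam in tool",Rt.T@(-R.T@w0["t"]-readout.read_eef_pos()),"dir",Rt.T@R[2])
for d in (.0,.12):
  for deg in range(-180,180,20):
    t=np.radians(deg); yv=np.cos(t)*up+np.sin(t)*Y
    q=quat(-ax,yv); j=ik(T+d*ax,q)
    print(d,deg,None if j is None else np.array(j))
E
```

```text
[ -0.0184 253.4292] [0.5221 0.323  0.02  ] [0.5195 0.072  0.02  ]
amp yaw -0.5988587277664261 60
axis [-0.5     0.0052  0.866 ]
cam in tool [ 0.0688 -0.0014 -0.1351] dir [-0.2771 -0.0006  0.9608]
0.0 -180 [-0.147   0.4346 -0.2648  2.1467  1.3377  0.3009  1.5187]
0.0 -160 [-0.0751  0.4447 -0.3496  2.1443  1.3701  0.3345  1.851 ]
0.0 -140 [-0.0047  0.4575 -0.4331  2.142   1.399   0.3693  2.1873]
0.0 -120 [ 0.0664  0.474  -0.5183  2.1398  1.4266  0.4069  2.5266]
0.0 -100 [-1.0952  0.5991  0.8922  2.1753 -1.3827  0.2508 -0.8576]
0.0 -80 [-1.0952  0.5991  0.8922  2.1753 -1.3827  0.2508 -0.5086]
0.0 -60 [-1.0952  0.5991  0.8922  2.1753 -1.3827  0.2508 -0.1595]
0.0 -40 [-1.0952  0.5991  0.8922  2.1753 -1.3827  0.2508  0.1896]
0.0 -20 [-1.0952  0.5991  0.8922  2.1753 -1.3827  0.2508  0.5386]
0.0 0 [-0.3889  0.4206  0.018   2.1549  1.1828  0.1962 -1.5152]
0.0 20 [-0.3889  0.4206  0.018   2.1549  1.1828  0.1962 -1.1661]
0.0 40 [-0.3889  0.4206  0.018   2.1549  1.1828  0.1962 -0.817 ]
0.0 60 [-0.3889  0.4206  0.018   2.1549  1.1828  0.1962 -0.4679]
0.0 80 [-0.3865  0.4206  0.0152  2.1549  1.185
[... 787 characters left out ...]
685  2.2151  0.6503  0.3772 -1.6999]
0.12 -20 [-0.392   0.139  -0.0402  2.2159  0.6411  0.3746 -1.3427]
0.12 0 [-0.4013  0.1387 -0.0303  2.2162  0.6378  0.3737 -0.9907]
0.12 20 [-0.3967  0.1389 -0.0352  2.2161  0.6395  0.3742 -0.6431]
0.12 40 [-0.3798  0.1393 -0.0533  2.2156  0.6454  0.3758 -0.2993]
0.12 60 [-0.352   0.1402 -0.0831  2.2147  0.6551  0.3785  0.0413]
0.12 80 [-0.3143  0.1415 -0.1234  2.2135  0.6682  0.3823  0.3789]
0.12 100 [-0.267   0.1436 -0.1741  2.2121  0.6847  0.3872  0.7137]
0.12 120 [-0.2205  0.1459 -0.224   2.2106  0.7009  0.3922  1.0488]
0.12 140 [-0.1641  0.1492 -0.2845  2.2089  0.7208  0.3986  1.3811]
0.12 160 [-0.1135  0.1527 -0.3388  2.2074  0.7388  0.4046  1.715 ]
```

```bash
python3 - <<'E'
from m import *
T=np.array([0.613,.141,.107]); yaw=np.radians(2.5)
X=np.array([np.cos(yaw),np.sin(yaw),0]); Y=np.array([-X[1],X[0],0]); Z=np.array([0,0,1])
ax=-.5*X+.866*Z; up=.866*X+.5*Z
t=np.radians(70); q=quat(-ax,np.cos(t)*up+np.sin(t)*Y)
manip.move_to(list(T+.13*ax),list(q))
c=cap("wrist","w1"); print(readout.read_t(),readout.read_eef_pos(),readout.read_joint_positions(),proj(c,T))
cap("top","top1");cap("scene","scene1")
E
```

```text
2.1583 [0.5483 0.1396 0.2198] [-0.3108  0.1104 -0.1014  2.224   0.5587  0.3633  0.3776] [321.2338 224.7193]
```

View pics/w1.png

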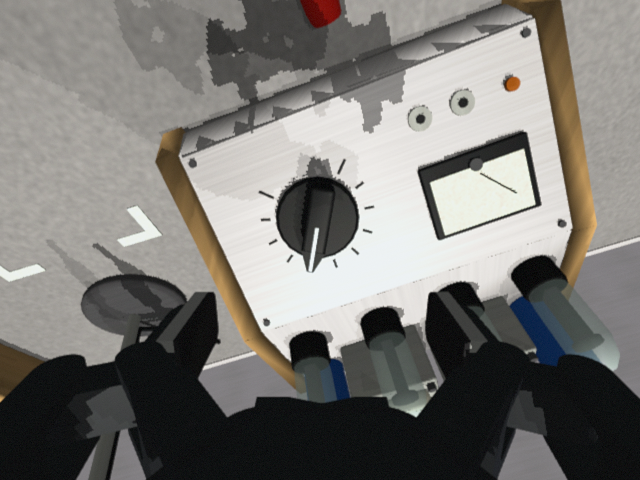

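```bash
python3 - <<'E'
from m import *
c=load("w1"); im=c["image"]; g=cv2.cvtColor(im,cv2.COLOR_RGB2GRAY)
# screws: refine as dark centroid
S=[]
for u,v in [(193,163),(526,32),(562,224),(266,323)]:
    p=g[v-6:v+7,u-6:u+7].astype(float); w=np.clip(np.percentile(p,60)-25-p,0,None); yy,xx=np.mgrid[-6:7,-6:7]
    S.append((u+(w*xx).sum()/w.sum(),v+(w*yy).sum()/w.sum()))
print(np.array(S))
d=[ray(c,*s)[1] for s in S]
Y=np.cross(np.cross(d[0],d[1]),np.cross(d[3],d[2])); Y/=np.linalg.norm(Y); Y*=np.sign(Y[1])
U=np.cross(np.cross(d[0],d[3]),np.cross(d[1],d[2])); U/=np.linalg.norm(U); U*=np.sign(U[0])
print("Y",Y,"yaw",np.degrees(np.arctan2(-Y[0],Y[1])),"U",U,np.degrees(np.arcsin(U[2])),"dot",U@Y)
m=(g<75).astype(np.uint8); M=np.zeros_like(m); M[172:280,262:372]=m[172:280,262:372]
k=max(cv2.findContours(M,cv2.RETR_EXTERNAL,cv2.CHAIN_APPROX_NONE)[0],key=cv2.contourArea)[:,0].astype(np.float32)
a=np.degrees(np.arctan2(k[:,1]-219,k[:,0]-318)); ok=((abs(a)<60)|(abs(a)>125))
e=cv2.fitEllipse(k[ok]); print("skirt",e,ok.sum())
c0=load("top0"); 
yaw=np.arctan2(-Y[0],Y[1]); X=np.array([np.cos(yaw),np.sin(yaw),0]); ax=-.5*X+np.array([0,0,.866])
o,dr=ray(c,*e[0]); f=K(c)
# distance from major axis
print("by size",o+dr*f*.068/max(e[1])/ (np.array(c["R"])[2]@dr))
# top-view skirt
g0=cv2.cvtColor(c0["image"],cv2.COLOR_RGB2GRAY); M=np.zeros_like(m); M[190:226,270:304]=(g0[190:226,270:304]<90)
k0=max(cv2.findContours(M,cv2.RETR_EXTERNAL,cv2.CHAIN_APPROX_NONE)[0],key=cv2.contourArea)[:,0].astype(np.float32)
a=np.degrees(np.arctan2(k0[:,1]-208,k0[:,0]-287)); ok0=~((a>85)&(a<145))&~((a>-80)&(a<-45))
e0=cv2.fitEllipse(k0[ok0]); print("top skirt",e0,ok0.sum())
s=tri(c,e[0],c0,e0[0]); print("skirt centre",s, "TCP grip",s[0]+.016*ax)
# bar line: white line direction on bar top plane (28 above skirt)
P0=s[0]+.028*ax
W=(g>170).astype(np.uint8); M=np.zeros_like(m); M[225:268,303:326]=W[225:268,303:326]
kk=max(cv2.findContours(M,cv2.RETR_EXTERNAL,cv2.CHAIN_APPROX_NONE)[0],key=cv2.contourArea)
print("white",cv2.minAreaRect(kk))
vx,vy,x0,y0=cv2.fitLine(kk,2,0,.01,.01).ravel()
Q=[]
for s_ in(-15,15):
    oo,dd=ray(c,x0+s_*vx,y0+s_*vy); Q.append(oo+dd*((P0-oo)@ax)/(dd@ax))
Yv=np.array([-X[1],X[0],0]); up=.866*X+.5*np.array([0,0,1])
for q in Q: print("line pt panel coords (up,left)",(q-P0)@up,(q-P0)@Yv)
dq=Q[1]-Q[0]; dq*=np.sign(((Q[0]+Q[1])/2-P0)@dq); print("bar angle CCW from up",np.degrees(np.arctan2(dq@Yv,dq@up)))
E
```

```text
[[192.1824 162.7796]
 [525.0616  32.138 ]
 [561.1517 222.8627]
 [265.8458 321.94  ]]
Y [-0.0509  0.9987 -0.0009] yaw 2.914879462426607 U [0.8633 0.0435 0.5029] 30.188775957106518 dot -0.0008633921013142898
skirt ((316.82373046875, 216.3076629638672), (80.92672729492188, 81.71537780761719), 137.59629821777344) 144
by size [0.6211 0.1385 0.0873]
top skirt ((286.17755126953125, 208.5565185546875), (23.673389434814453, 24.82149887084961), 95.68306732177734) 51
skirt centre (array([0.6157, 0.1406, 0.0937]), np.float64(0.0032516840718825545)) TCP grip [0.6077 0.1402 0.1075]
white ((313.5810852050781, 247.5135040283203), (3.6167774200439453, 39.94895553588867), 9.462322235107422)
line pt panel coords (up,left) 0.025495645383010277 -0.01540247507285025
line pt panel coords (up,left) 0.004978162854032426 -0.0038325007164935897
bar angle CCW from up -29.419002866293074
```

```bash
cat > k.py <<'E'
from m import *
yaw=np.radians(2.9); X=np.array([np.cos(yaw),np.sin(yaw),0]); Y=np.array([-X[1],X[0],0]); Zw=np.array([0,0,1.])
ax=-.5*X+.866*Zw; up=.866*X+.5*Zw
def kq(deg): t=np.radians(deg); return list(quat(-ax,np.cos(t)*up+np.sin(t)*Y))
def skirt(c,guess,r=70,bar=(0,0)):
    g=cv2.cvtColor(c["image"],cv2.COLOR_RGB2GRAY); u,v=map(int,guess); m=np.zeros_like(g)
    y0=max(v-r,0);x0=max(u-r,0); m[y0:v+r,x0:u+r]=(g[y0:v+r,x0:u+r]<75)
    k=max(cv2.findContours(m,cv2.RETR_EXTERNAL,cv2.CHAIN_APPROX_NONE)[0],key=cv2.contourArea)[:,0].astype(np.float32)
    x,y,w,h=cv2.boundingRect(k); a=np.degrees(np.arctan2(k[:,1]-(y+h/2),k[:,0]-(x+w/2)))
    ok=(abs(a)<55)|(abs(a)>125); return cv2.fitEllipse(k[ok])
E
python3 - <<'E'
from k import *
c1=load("w1"); p1=(316.8,216.3)
S=np.array([.6157,.1406,.0937])
cs=[(c1,p1)]
# translate the arm across the panel (keep orientation kq(70))
T=S+.145*ax
for i,(a,b) in enumerate([(-.05,.0),(0,.05),(0,-.06)]):
    P=T+a*up+b*Y
    try: manip.move_to(list(P),kq(70))
    except manip.Unreachable: print("unreach",i); continue
    c=cap("wrist",f"w2{i}"); e=skirt(c,proj(c,S)); print(i,e,proj(c,S)); cs.append((c,e[0]))
A=[];b=[]
for c,p in cs:
    o,d=ray(c,*p); M=np.eye(3)-np.outer(d,d); A.append(M); b.append(M@o)
Sm=np.linalg.lstsq(np.vstack(A),np.hstack(b),rcond=None)[0]; print("multi-view",Sm,[np.linalg.norm(M@Sm-v) for M,v in zip(A,b)])
# top-view front-edge profile and its x at z=.045
t=load("top0"); g=cv2.cvtColor(t["image"],cv2.COLOR_RGB2GRAY)
for u in (255,270,300): print(u,g[228:250,u], [onz(t,u,r,.045)[0].round(3) for r in (236,240,244)])
E
```

```text
0 ((341.5509948730469, 275.6318664550781), (74.152587890625, 77.01800537109375), 94.04512023925781) [343.6738 275.9073]
1 ((261.6177673339844, 235.88519287109375), (73.74266052246094, 81.48402404785156), 110.33714294433594) [262.8915 237.5518]
2 ((393.7653503417969, 193.2509765625), (77.9298095703125, 84.86852264404297), 63.621585845947266) [396.7409 194.8597]
multi-view [0.6161 0.1391 0.0917] [np.float64(0.0008050285578597515), np.float64(0.0006702325571156173), np.float64(0.0007470512133345215), np.float64(0.0008653354175331092)]
255 [164 163 159 161 160 160 164 168 164 164 164 146 135  95 103 129 126 130
 134 131 130 127] [np.float64(0.553), np.float64(0.542), np.float64(0.531)]
270 [162 162 165 163 163 164 166 166 165 166 132 116  80 101 131 135 130 129
 130 133 131 127] [np.float64(0.551), np.float64(0.541), np.float64(0.53)]
300 [164 162 163 159 162 163 164 170 121  91  68 117 130 129 128 124 127 127
 131 125 124 124] [np.float64(0.549), np.float64(0.538), np.float64(0.527)]
```

```bash
cat >> k.py <<'E'
S=np.array([.616,.1398,.0925]); G=S+.012*ax; A0=60.6
E
python3 - <<'E'
from k import *
print([None if (j:=ik(G,kq(a))) is None else (round(j[0],2),round(j[5],2),round(j[6],2)) for a in np.arange(A0,A0+172,15)])
manip.move_to(list(G+.06*ax),kq(A0)); 
manip.move_straight(list(G),kq(A0),max_speed=.06)
f=readout.read_wrist_force(); print("F",f,readout.read_t(),readout.read_joint_positions())
effector.gripper_close(25)
print("w",readout.read_width(),readout.read_grip_force(),readout.read_wrist_force(),readout.read_ft_torque(),readout.read_t())
cap("wrist","g1"); cap("scene","gs")
E
```

```text
[(np.float64(-0.17), np.float64(0.23), np.float64(-0.55)), (np.float64(-0.17), np.float64(0.23), np.float64(-0.28)), (np.float64(-0.17), np.float64(0.23), np.float64(-0.02)), (np.float64(-0.17), np.float64(0.23), np.float64(0.24)), (np.float64(-0.17), np.float64(0.23), np.float64(0.5)), (np.float64(-0.17), np.float64(0.23), np.float64(0.76)), (np.float64(-0.17), np.float64(0.23), np.float64(1.03)), (np.float64(-0.17), np.float64(0.23), np.float64(1.29)), (np.float64(-0.17), np.float64(0.23), np.float64(1.55)), (np.float64(-0.26), np.float64(0.19), np.float64(1.84)), (np.float64(-0.22), np.float64(0.21), np.float64(2.09)), (np.float64(-0.14), np.float64(0.25), np.float64(2.33))]
F [-0.6115  0.4967 -0.0287] 5.5333 [-0.2568  0.4229 -0.1087  2.1672  1.3355  0.1955 -0.5184]
w 0.20311875694557743 30.96460454282351 [-4.0883  1.6741  6.6517] [0.132  0.6184 0.01  ] 6.1583
```

View pics/g1.png

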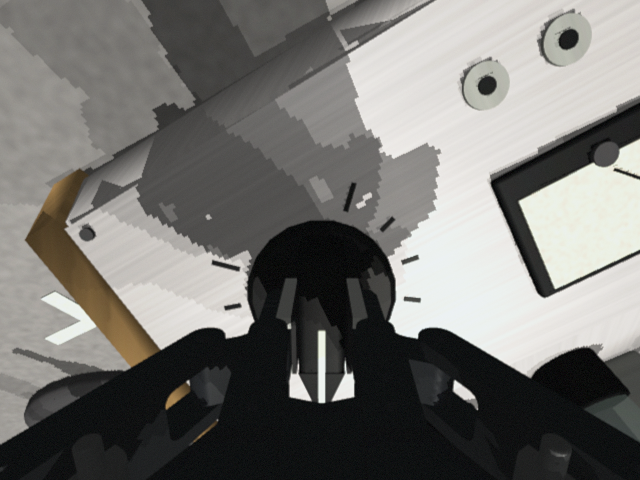

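The fingers hold the bar squarely: the white line is centred between the pads at (321,365), and the opening is about 17 mm. Now turn anticlockwise.

```bash
python3 - <<'E'
from k import *
for a in list(np.arange(A0+12,A0+158,12))+[A0+161,A0+164,A0+166,A0+168]:
    try: manip.move_to(list(G),kq(a))
    except manip.Unreachable: print("unreach",a-A0); break
    tq=np.array(readout.read_ft_torque())@ax; F=np.array(readout.read_wrist_force())
    print(round(a-A0,1),round(tq,3),F.round(1),round(readout.read_joint_positions()[6],2),round(readout.read_width(),3))
    if abs(tq)>.6 or np.linalg.norm(F)>50: break
print(readout.read_t())
E
```

```text
12.0 0.065 [-3.8  1.   6.8] -0.32 0.206
24.0 0.061 [-4.9  0.4  7.1] -0.12 0.203
36.0 0.032 [-3.6  0.5  8.1] 0.09 0.206
48.0 0.112 [-4.3 -0.2  6.8] 0.29 0.204
60.0 0.025 [-3.8  0.2  6.3] 0.5 0.203
72.0 0.101 [-4.  -0.2  7.5] 0.7 0.206
84.0 0.057 [-2.9 -0.4  6.5] 0.91 0.209
96.0 0.042 [-4.3  0.3  7.5] 1.12 0.205
108.0 0.039 [-3.3 -0.   6.4] 1.32 0.204
120.0 0.017 [-3.1 -0.6  6.9] 1.53 0.204
132.0 0.019 [-2.8 -0.4  7.5] 1.74 0.205
144.0 0.066 [-2.4  0.3  7.6] 1.95 0.205
156.0 0.039 [-1.8  0.   6.3] 2.15 0.205
161.0 -0.009 [-2.5 -0.5  7. ] 2.24 0.208
164.0 0.056 [-2.9 -0.1  6.3] 2.29 0.209
166.0 -0.661 [-3.6  0.5  7.5] 2.33 0.204
11.1
```

```bash
cat > p.py <<'E'
from k import *
def sp(y): y=np.radians(y); return np.array([np.cos(y),np.sin(y),0]),np.array([-np.sin(y),np.cos(y),0])
MC=np.array([.525,-.122,0]); MY=-1.2
def qy(y): return list(quat([0,0,-1],-sp(y)[0]))      # push along +ys, fingers along xs, camera at -ys
def qx(y,tilt=0):                                       # push along +xs, fingers along ys, camera at -xs
    xs,ys=sp(y); t=np.radians(tilt); return list(quat([np.sin(t)*xs[0],np.sin(t)*xs[1],-np.cos(t)],ys))
E
python3 - <<'E'
from p import *
effector.release(); manip.move_straight(list(G+.12*ax),max_speed=.12)
c=cap("wrist","w3")
manip.move_to([.42,.02,.32],qy(0)); manip.move_to([.42,-.26,.32],qy(-2))
cap("top","top3"); print(readout.read_t(),readout.read_joint_positions())
C=np.array([.4745,-.336,.025]); xs,ys=sp(-5)
for n,P,q in [("y0",C-.106*ys,qy(-5)),("y1",C-.076*ys+.11*ys,qy(-2)),("yend",MC+[0,-.076,.025],qy(-1.2))]+[(f"x{y}{x}{t}",np.array([x,y,.025]),qx(-2,t)) for y in(-.22,-.122) for x in (.345,.415) for t in (0,15)]:
    j=ik(P,q); print(n,P,None if j is None else np.array(j).round(2))
E
```

```text
Traceback (most recent call last):
workcell.Unreachable: the arm cannot follow that straight line within its joint ranges
```

```bash
python3 - <<'E'
from h import *
a=load("w3")["image"]; b=load("top3")["image"]
o=np.zeros((480,800,3),np.uint8); o[:,:400]=cv2.resize(a,(400,300))[:0].sum() if 0 else 0
o[:300,:400]=cv2.resize(a,(400,300)); o[:330,402:]=cv2.resize(b,(398,330)) if 0 else cv2.resize(b[90:420,200:598],(398,330))
cv2.imwrite("pics/c3.png",o[:332,:,::-1])
E
```

```text
Traceback (most recent call last):
  File "h.py", line 18, in load
    def load(name): return np.load(f"pics/{name}.npy",allow_pickle=True).item()
                           ~~~~~~~^^^^^^^^^^^^^^^^^^^^^^^^^^^^^^^^^^^^^^
FileNotFoundError: [Errno 2] No such file or directory: 'pics/w3.npy'
```

```bash
python3 - <<'E'
from p import *
p=np.array(readout.read_eef_pos())
for d in (.08,.06,.05,.04,.035,.03):
    try: manip.move_straight(list(p+d*ax),max_speed=.1); print("ok",d); break
    except manip.Unreachable: pass
print(readout.read_joint_positions())
c=cap("wrist","w3")
manip.move_to(list(p+.14*ax),kq(A0+100))
manip.move_to([.42,.02,.32],qy(0)); manip.move_to([.42,-.26,.32],qy(-2))
cap("top","top3"); print(readout.read_t(),readout.read_joint_positions())
C=np.array([.4745,-.336,.025]); xs,ys=sp(-5)
for n,P,q in [("y0",C-.106*ys,qy(-5)),("y1",C-.076*ys+.11*ys,qy(-2)),("yend",MC+[0,-.076,.025],qy(-1.2))]+[(f"x{y}{x}{t}",np.array([x,y,.025]),qx(-2,t)) for y in(-.22,-.122) for x in (.345,.415) for t in (0,15)]:
    j=ik(P,q); print(n,P,None if j is None else np.array(j).round(2))
a=load("w3")["image"]; b=load("top3")["image"]
o=np.zeros((332,800,3),np.uint8)
o[:300,:400]=cv2.resize(a,(400,300)); o[:330,402:]=b[90:420,200:598]
cv2.imwrite("pics/c3.png",o[:,:,::-1])
E
```

```text
ok 0.08
[ 0.4455  0.368  -0.9403  2.1994  1.2192  0.4916  2.5694]Traceback (most recent call last):
  File "<stdin>", line 9, in <module>
workcell.Unreachable: the arm cannot take that pose within its joint ranges
```

```bash
python3 - <<'E'
from p import *
r=lambda j:None if j is None else np.array(j).round(2)
print(readout.read_joint_positions())
for P in ([.42,.02,.32],[.45,.02,.25],[.42,.02,.25],[.45,-.26,.25],[.42,-.26,.25],[.42,-.26,.2],[.4,-.4,.25]):
    for f in (0,180,90,-90): print(P,f,r(ik(P,qy(f))))
C=np.array([.4745,-.336,.025]); xs,ys=sp(-5)
for n,P,q in [("y0",C-.106*ys,qy(-5)),("y0f",C-.106*ys,qy(175)),("y1",C-.076*ys+.11*ys,qy(-2)),("yend",MC+[0,-.076,.025],qy(-1.2)),("yendf",MC+[0,-.076,.025],qy(178.8))]+[(f"x{y}{x}{t}",np.array([x,y,.025]),qx(-2,t)) for y in(-.22,-.122) for x in (.345,.415) for t in (0,15)]:
    print(n,r(ik(P,q)))
a=load("w3")["image"]; cv2.imwrite("pics/c3.png",a[:,:,::-1])
E
```

```text
[ 0.497   0.1673 -0.9575  2.2174  0.8051  0.4485  1.7666]
[0.42, 0.02, 0.32] 0 None
[0.42, 0.02, 0.32] 180 [ 0.53 -0.01 -0.63  1.98 -0.01  1.18 -0.09]
[0.42, 0.02, 0.32] 90 [ 1.03 -0.   -1.12  1.97 -0.    1.18 -1.66]
[0.42, 0.02, 0.32] -90 [ 0.99 -0.01 -1.08  1.97 -0.01  1.18  1.48]
[0.45, 0.02, 0.25] 0 None
[0.45, 0.02, 0.25] 180 [ 0.45  0.13 -0.59  2.01  0.09  1.02 -0.19]
[0.45, 0.02, 0.25] 90 [-1.29  0.3   1.39  2.06 -0.34  1.06 -1.3 ]
[0.45, 0.02, 0.25] -90 [ 0.72  0.18 -0.9   2.    0.16  1.03  1.32]
[0.42, 0.02, 0.25] 0 None
[0.42, 0.02, 0.25] 180 [ 0.47  0.07 -0.6   2.07  0.04  1.01 -0.15]
[0.42, 0.02, 0.25] 90 [-1.44  0.1   1.42  2.12 -0.11  1.01 -1.53]
[0.42, 0.02, 0.25] -90 [ 0.79  0.1  -0.94  2.07  0.1   1.02  1.37]
[0.45, -0.26, 0.25] 0 [-0.53  0.57  1.37  1.9  -0.6   1.18 -2.09]
[0.45, -0.26, 0.25] 180 [ 0.83  0.25 -0.41  1.86  0.12  1.05  0.37]
[0.45, -0.26, 0.25] 90 [-0.53  0.57  1.37  1.9  -0.6   1.18 -0.52]
[0.45, -0.26, 0.25] -90 [ 1.15  0.32 -0.82  1.85  0.26  1.08  1.81]
[0.42, -0.26, 0.25] 0 [-0.56  0.48  1.37  1.96 -0.53  1.14 -2.12]
[0.42, -0.26, 0.25] 180 [ 0.8
[... 626 characters left out ...]
 -0.36]
[0.4, -0.4, 0.25] -90 [ 1.21  0.36 -0.59  1.75  0.22  1.09  2.12]
y0 [-0.06  1.29  1.35  1.74 -1.32  1.31 -1.62]
y0f [ 0.88  0.72 -0.22  1.7   0.22  0.74  0.46]
y1 [-0.35  1.23  1.35  1.94 -1.32  1.25 -1.66]
yend [ 1.17  1.11 -1.26  1.89  1.19  1.16  2.56]
yendf [ 0.64  0.65 -0.42  1.91  0.41  0.67 -0.05]
x-0.220.3450 [ 1.08  0.53 -0.67  2.26  0.66  0.55  1.44]
x-0.220.34515 None
x-0.220.4150 [ 0.91  0.58 -0.58  2.12  0.56  0.59  1.47]
x-0.220.41515 [ 1.24  0.61 -0.83  2.3   1.11  0.34  1.05]
x-0.1220.3450 [ 0.79  0.46 -0.59  2.36  0.58  0.46  1.25]
x-0.1220.34515 None
x-0.1220.4150 [ 0.73  0.54 -0.59  2.21  0.58  0.55  1.24]
x-0.1220.41515 [ 0.87  0.49 -0.66  2.41  1.25  0.24  0.63]
```

View pics/c3.png

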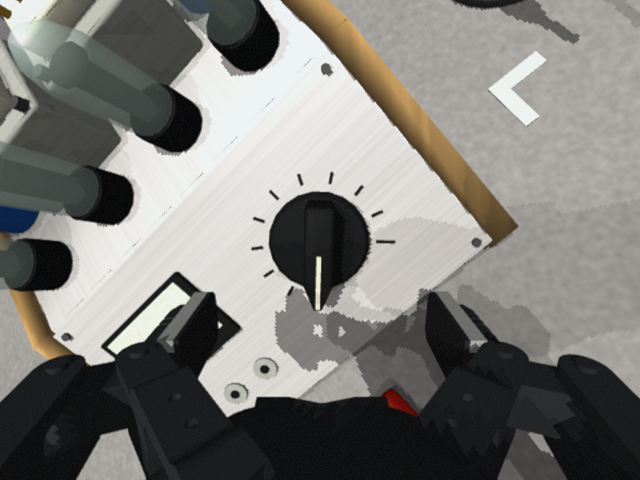

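The knob pointer now points straight at the hidden first tick: ten ticks show from (291,291) round to (386,242), and the torque hit the stop. On to the speaker, with the camera-forward orientation, pushing with both open fingers.

```bash
cat >> p.py <<'E'
def qyf(y): return qy(y+180)
def F(): return np.array(readout.read_wrist_force())
E
python3 - <<'E'
from p import *
manip.move_to([.42,.02,.30],qyf(0)); manip.move_to([.42,-.26,.25],qyf(-3))
C=np.array([.4745,-.336,.025]); xs,ys=sp(-5)
P0=C-.108*ys
manip.move_to(list(P0+[0,0,.13]),qyf(-5)); f0=F(); manip.move_straight(list(P0),max_speed=.12); print("F down",F()-f0)
manip.move_straight(list(P0+.025*ys),max_speed=.1); print("near",F()-f0)
n=11
for i in range(1,n+1):
    y=-5+3*i/n; 
    manip.move_straight(list(P0+.025*ys+i*.01*np.array([.04,1,0])),qyf(y),max_speed=.1); 
    if i%3==1: print(i,(F()-f0).round(1),readout.read_t())
c=cap("top","top4"); cap("scene","scene4"); print(readout.read_eef_pos())
E
```

```text
F down [-0.7656 -0.237   0.6698]
near [-0.7253 -0.1999  0.9193]
1 [-0.9 -1.1  0. ] 19.2917
4 [-1.2 -0.3  0.1] 20.0417
7 [-0.5 -0.3  0.7] 20.7917
10 [-0.4 -1.2 -0.2] 21.5417
[ 0.4716 -0.3085  0.0249]
```

```bash
python3 - <<'E'
from h import *
a=load("scene4")["image"]; b=load("top4")["image"]
o=np.zeros((400,800,3),np.uint8)
o[:,:400]=a[60:460,60:460]; o[:,402:]=b[60:460,200:598]
cv2.imwrite("pics/c4.png",o[:,:,::-1])
E
```

```text
(no output)
```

View pics/c4.png

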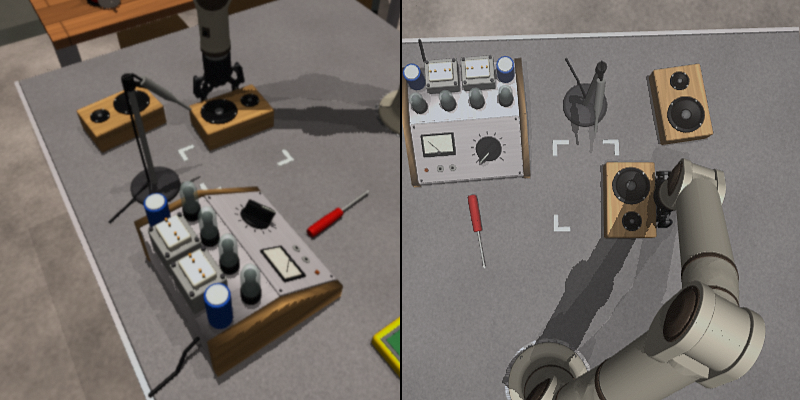

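The speaker slid cleanly and stays flat, with its drivers at top-view pixels (429,245) and (430,281). Measure, then push along +x.

```bash
cat >> p.py <<'E'
D0=None
def speaker(c,box):
    D=[onz(c,*e[0],.068)[:2] for e in drivers(c,*box)]
    d=D[0]-D[1]; y=np.arctan2(d[1],d[0]); xs=np.array([np.cos(y),np.sin(y)])
    return D[0]-.0345*xs,np.degrees(y),np.linalg.norm(d)   # 34.5: big driver to centre, from first view
E
python3 - <<'E'
from p import *
for n,b in (("top0",(425,510,213,310)),("top4",(395,470,215,310))):
    c=load(n); print(n,speaker(c,b),[ (np.array(e[0]).round(1),np.array(e[1]).round(1)) for e in drivers(c,*b)])
    k=wood(c,*b)[:,0]; print(k.min(0),k.max(0), "xmin/xmax z.064",onz(c,*[k[:,0].mean(),k[:,1].max()],.064)[0],onz(c,*[k[:,0].mean(),k[:,1].min()],.064)[0])
E
```

```text
top0 (array([ 0.4747, -0.3358]), np.float64(-4.906042519305559), np.float64(0.09343181228723527)) [(array([469.5, 244.9]), array([36.2, 37.7])), (array([468.7, 280.2]), array([18.9, 19.8]))]
[441 220] [494 298] xmin/xmax z.064 0.36997554297523705 0.5766673931043991
top4 (array([ 0.476, -0.23 ]), np.float64(-1.7348026281630582), np.float64(0.09322290981829673)) [(array([428.6, 245.5]), array([36.3, 37.6])), (array([429.5, 280.8]), array([19.4, 19.9]))]
[401 222] [454 297] xmin/xmax z.064 0.37519657509210175 0.5740202344198803
```

```bash
python3 - <<'E'
from p import *
xs,ys=sp(-1.7); p=np.array(readout.read_eef_pos())
manip.move_straight(list(p-.03*ys),max_speed=.12); manip.move_straight(list(p-.03*ys+[0,0,.15]),max_speed=.2)
C=np.array([.475,-.230,.025]); P0=C-.135*xs
manip.move_to(list(P0+[0,0,.15]),qx(-1.7)); manip.move_straight(list(P0),max_speed=.15); print(F(),readout.read_t())
tgt=np.array([MC[0]-.1135,P0[1]-.002,.025])
manip.move_straight(list(tgt),qx(-1.2),max_speed=.06); print(F(),readout.read_eef_pos(),readout.read_t())
c=cap("top","top5")
print(speaker(c,(395,470,190,310)))
manip.move_straight(list(tgt-[.03,0,0]),max_speed=.12); manip.move_straight(list(tgt+[-.03,0,.15]),max_speed=.2)
manip.move_to([.42,-.33,.2],qyf(-1.5))
c=cap("top","top6"); s=speaker(c,(395,470,190,310)); print(s)
xs,ys=sp(s[1]); C=np.r_[s[0],.025]; P1=C-.105*ys
manip.move_to(list(P1+[0,0,.13]),qyf(s[1])); manip.move_straight(list(P1),max_speed=.12); print(F(),readout.read_eef_pos(),readout.read_t())
E
```

```text
[-0.565   0.5453 -0.0623] 25.6917
[-1.0446 -0.1809 -0.8571] [ 0.4119 -0.2279  0.025 ] 27.0333Traceback (most recent call last):
  File "<stdin>", line 9, in <module>
  File "p.py", line 11, in speaker
    D=[onz(c,*e[0],.068)[:2] for e in drivers(c,*box)]
                                      ~~~~~~~^^^^^^^^
  File "m.py", line 19, in drivers
    return [cv2.fitEllipse(cv2.convexHull(q)) for q in cs]
            ~~~~~~~~~~~~~~^^^^^^^^^^^^^^^^^^^
cv2.error: OpenCV(4.12.0) /io/opencv/modules/imgproc/src/shapedescr.cpp:361: error: (-201:Incorrect size of input array) There should be at least 5 points to fit the ellipse in function 'fitEllipseNoDirect'
```

```bash
python3 - <<'E'
from p import *
t=np.array(readout.read_eef_pos())
manip.move_straight(list(t-[.03,0,0]),max_speed=.12); manip.move_straight(list(t+[-.03,0,.15]),max_speed=.2)
manip.move_to([.42,-.35,.2],qyf(-1.5))
c=cap("top","top6"); s=speaker(c,(395,462,190,310)); print(s)
k=wood(c,395,462,190,310)[:,0]; print(k.min(0),k.max(0))
c0=load("top0"); 
pts=[]
for q in tape(c0,345,425,195,297): pts.append(q[:,0])
a=np.vstack(pts); h=cv2.minAreaRect(a); W=np.array([onz(c0,*p,0)[:2] for p in cv2.boxPoints(h)]); print("mark",W.mean(0),np.degrees(np.arctan2(*(W[1]-W[0])[::-1])),np.linalg.norm(W[1]-W[0]),np.linalg.norm(W[2]-W[1]), W)
E
```

```text
(array([ 0.5227, -0.2291]), np.float64(-0.7305390716100282), np.float64(0.09378416168996892))
[400 205] [453 279]
mark [ 0.525  -0.1228] -90.92660984881265 0.1844865610937071 0.2527586023923064 [[ 0.6528 -0.0346]
 [ 0.6498 -0.2191]
 [ 0.3972 -0.2091]
 [ 0.4    -0.0284]]
```

```bash
python3 - <<'E'
from p import *
C=np.array([.5227,-.2291,.025]); xs,ys=sp(-.9); P1=C-.105*ys
manip.move_to(list(P1+[0,0,.13]),qyf(-.9)); manip.move_straight(list(P1),max_speed=.12); print(F(),readout.read_t())
E_=np.array([.5235,-.1225-.0785,.025])
manip.move_straight(list(E_),qyf(-1.2),max_speed=.07); print(F(),readout.read_eef_pos(),readout.read_t())
c=cap("top","top7"); cap("scene","scene7")
try: print(speaker(c,(340,425,190,310)))
except Exception as e: print(e)
manip.move_straight(list(E_-.04*ys),max_speed=.1); c=cap("top","top8")
try: print(speaker(c,(340,425,190,310)))
except Exception as e: print(e)
a=load("scene7")["image"]; o=np.zeros((400,800,3),np.uint8)
o[:,:400]=a[60:460,60:460]; o[:,402:]=c["image"][60:460,200:598]
cv2.imwrite("pics/c5.png",o[:,:,::-1])
E
```

```text
[ 1.0618 -0.0881  0.6588] 31.4083
[ 0.0093 -2.6182  0.8488] [ 0.5235 -0.2012  0.025 ] 33.4583
(array([ 0.5246, -0.1235]), np.float64(-0.8676626926363629), np.float64(0.09327913676628834))
(array([ 0.5247, -0.1235]), np.float64(-1.013952400069891), np.float64(0.09338890922697472))
```

View pics/c5.png

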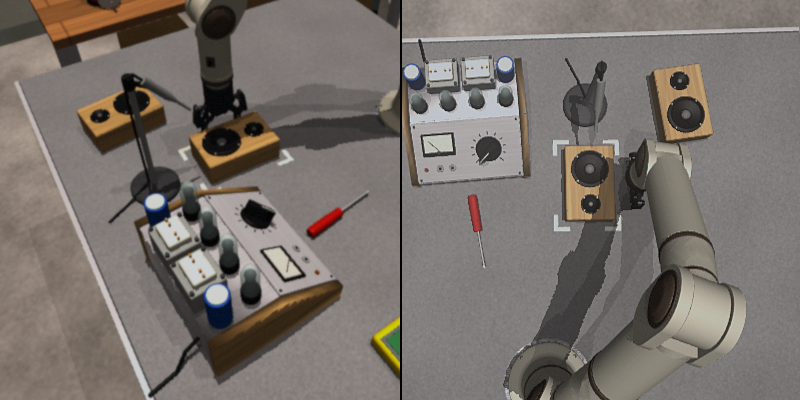

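The speaker lies inside the four corners, about 1 mm and 0.3° off the mark. I'll back the arm off and hand in.

```bash
python3 - <<'E'
from p import *
p=np.array(readout.read_eef_pos())
manip.move_straight(list(p-[.02,.06,0]),max_speed=.12); manip.move_straight(list(p+[-.02,-.06,.13]),max_speed=.15)
c=cap("top","top9"); print(speaker(c,(340,425,190,310)),F(),readout.read_t())
print(manip.finish_job())
E
```

```text
(array([ 0.5249, -0.1231]), np.float64(-1.0587970621901293), np.float64(0.09368663962164035)) [-0.8413 -0.5646 -0.5663] 35.8917
the job is handed in; nothing more can be done
None
```

The job is handed in: I turned the volume knob anticlockwise to its end stop first, then slid the loudspeaker inside the tape corners (about 1 mm off centre, well under 1° from square); the arm is clear, at about 36 s of the 72 s allowed.

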